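# Find the sound rubber stopper by feel and close the bottle with it

### The arm

A 6-joint arm with a two-finger parallel gripper is mounted at the origin on a cart in front of the work surface, level with it; the furniture and walls round the work are solid. World frame = base frame: x ahead of the robot, y to its left, z up, the work surface at z = 0. Lengths are in m, angles in rad, forces in N, time in s.
With the tool pointing down it reaches from about 0.325 to 0.775 m from the base axis. Payload 9.3 kg.
Tool frame: the origin (TCP) lies on the centre line of the jaws, within the pads' length; the fingertips stand 11 mm ahead of it and the grasp point (between the pads) lies 8 mm behind it; z points along the fingers, y is the direction in which the jaws open and shut (so a half turn about z gives the same grasp; the last joint's range is limited). The gripper opens to 85 mm and grips with 20 to 120 N. Pads are 22 mm wide; open, the fingers measure 114 mm over their backs; the gripper's body (76 mm by 85 mm) begins 54 mm behind the grasp point. The pads swing forward as they close: fully open they stand 13 mm farther back than shut.
Start: joints at [-1.455, 0.259, 0.021, 1.334, 0, 1.418], TCP at [0.146, -0.53, 0.242] pointing down, gripper open.
Joint ranges: [-3.04, 3.04], [-0.91, 1.82], [-1.04, 1.36], [-1.92, 1.95], [-1.52, 1.45], [-3.14, 3.14]. Speed limits (rad/s): [2.22, 2.22, 2.79, 3.14, 3.14, 3.14].

### API

Orientations are given as a 3x3 rotation matrix whose columns are the frame's x, y, z axes.
In Python, from workcell import r gives the robot as it stands.
- The arm moves only by the tool jog_arm, never from a script. Its argument "steps" is a list that holds one entry, the list of rows, each a list of 7 numbers: the shift along the tool's x, y, z normalised to -1 to 1, where 1 is 40 mm, then the turn, a rotation vector about the tool's x, y, z normalised to -1 to 1, where 1 is 0.1 rad, then the closure, from 0 (fully open) to 1 (shut). A call has 1 to 5 rows; each row shifts and turns the commanded pose from where the row before left it, along the tool's axes as they then stand; what a row does not reach is not made up. A row lasts 1/8 s, in which the tool goes at most 62.5 mm and 10.7 degrees, less where a joint would pass 70% of its speed; a pose out of reach is approached as far as the arm can. A call with a number of a shift or a turn outside -1 to 1 is refused whole. A call with a gripper value outside its range is refused whole. The fingers move at their own pace and stop on an object; "newtons" is the grip in N (left out, the last holds). Time passes only in rows, so rows that do not move let the fingers close. It gives the time, the measured TCP pose, the force and the opening at its end, in the units of the state.
- r.sense(): the state, without advancing time (a new reading comes with each control period).
- r.camera(name): name is "scene" or "top"; returns a dict with "img" (480x640x3 uint8, red, green, blue), "camera_matrix" (3x3 intrinsics, pixels), "distortion" ([k1, k2, p1, p2, k3] as OpenCV has them; the pictures are not rectified), "world_from_camera" (4x4, takes a point from camera to world coordinates). Camera axes: x right, y down, z forward; pixel columns grow to the right and rows downward; lengths in m; the calibration is good to about 2 mm. A picture is of the moment at which its call begins. There is no depth.
- r.sign_off(): hands the job in, once; it reports no verdict.
The state is a dict: "time": time; "joints": joint angles; "qvel": joint speeds; "effort": joint torques, N m; "tool_pos": TCP position; "ee_rot": TCP orientation; "force": force on the tool from outside, world axes, zero at the start; "ft_torque": the same for the moment, N m; "opening": finger opening in m.
Only numpy, scipy, OpenCV 4.12 (cv2) and the standard library are available. Lean on these libraries where they do the work, as an engineer would, in place of code of your own. Each camera call takes 0.05 s, during which the arm holds its last target. There are 200 camera calls.

### The job

Two of the three rubber stoppers have perished and gone hard; only one is still springy. Squeeze them between the fingers to find out which and put the two hard ones into the copper measure in front of you for scrap; only then, so that no hard one is ever forced into the glass, press the springy one fully home in the mouth of the open brown bottle with the paper band, its shoulder down on the lip. Squeeze and press gently, leave the bottle standing where it is, and do not disturb the corks, the brass weight and the salve tin.

Things in the scene. Friction and masses are not known exactly. Their poses are not given: they have to be found in the camera images.
- stopper_a_mid (a point): One of three like stoppers of plain dark rubber, 48 mm high, upright on the narrow end. Lower 16 mm: tapered plug, 21 mm across at the foot, 28 mm at its top; then a shoulder and a round head 35.5 mm across, 32 mm high. Point: on the axis, half-way up, 8 mm above the shoulder; z along the axis to the head. Grip the head's upper 15 mm, so the fingers stay clear of the bottle's lip.
- stopper_b_mid (a point): Second stopper, same size, look and point. Which one is sound differs each time. The sound one is springy whichever way it is pinched: squeezed across the head with 20 N it gives 3.5 to 7 mm in all and comes to its stop, its plug narrows with it, and it springs back. A perished one gives under 2 mm.
- stopper_c_mid (a point): Third stopper, same size, look and point as the other two; one of the three is sound, two are perished.
- bottle_mouth (a point): Centre of the mouth, at the top of the lip, of a loose open brown glass bottle with a paper band, 0.55 kg, 106 mm high, 68 mm across; z up its axis. Neck 35 mm across, bore 24 mm wide, 25 mm deep: a springy plug enters while the head is squeezed and grips when let go; a hard one jams 6 mm or more short of home. Home, a stopper's point stands 8 mm above this one. Seating takes under 15 N; more than 45 N breaks the bottle.
- measure_mid (a point): Copper measure for the scrap: a loose open round cup, 93 mm across, 36 mm high with a 2 mm floor and wall about 4 mm, and a strap handle on one side. Point: on its axis, 18 mm above the table. Room for two stoppers side by side.
- cork: Bystander: large tapered cork, 42 mm across, 26 mm high. Origin at the centre of its underside.
- small_cork: Bystander: small cork, 24 mm across, 24 mm high. Origin at the centre of its underside.
- weight: Bystander: brass weight with a knob, 27 mm across, 30 mm high. Origin at the centre of its underside.
- salve: Bystander: closed round salve tin, 55 mm across, 22 mm high. Origin at the centre of its underside.
Not all that is in view belongs to the job. What is shaped like the part that bears stopper_a_mid but green or purple is not meant.

How it is judged:
On the way, in this order (a step that is already met when the one before it is completed fails the run):
1. a stopper is squeezed between the fingers ((contact force between the fingers and stopper_a above 6 N or contact force between the fingers and stopper_b above 6 N or contact force between the fingers and stopper_c above 6 N)), for 0.1 s.
2. the two hard stoppers lie in the copper measure, let go, while the third is not yet in the bottle ((((horizontal distance between stopper_b_mid and measure_mid below 0.045 m and height (world z) of stopper_b_mid below 0.06 m) and (horizontal distance between stopper_c_mid and measure_mid below 0.045 m and height (world z) of stopper_c_mid below 0.06 m) and contact force between the fingers and stopper_b below 0.1 N and contact force between the fingers and stopper_c below 0.1 N and distance between stopper_a_mid and bottle_mouth above 0.03 m and not (horizontal distance between stopper_a_mid and measure_mid below 0.045 m and height (world z) of stopper_a_mid below 0.06 m)) or ((horizontal distance between stopper_a_mid and measure_mid below 0.045 m and height (world z) of stopper_a_mid below 0.06 m) and (horizontal distance between stopper_c_mid and measure_mid below 0.045 m and height (world z) of stopper_c_mid below 0.06 m) and contact force between the fingers and stopper_a below 0.1 N and contact force between the fingers and stopper_c below 0.1 N and distance between stopper_b_mid and bottle_mouth above 0.03 m and not (horizontal distance between stopper_b_mid and measure_mid below 0.045 m and height (world z) of stopper_b_mid below 0.06 m)) or ((horizontal distance between stopper_a_mid and measure_mid below 0.045 m and height (world z) of stopper_a_mid below 0.06 m) and (horizontal distance between stopper_b_mid and measure_mid below 0.045 m and height (world z) of stopper_b_mid below 0.06 m) and contact force between the fingers and stopper_a below 0.1 N and contact force between the fingers and stopper_b below 0.1 N and distance between stopper_c_mid and bottle_mouth above 0.03 m and not (horizontal distance between stopper_c_mid and measure_mid below 0.045 m and height (world z) of stopper_c_mid below 0.06 m)))), for 0.2 s.
At the end, for the whole second after the job is handed in: One stopper sits in the bottle's mouth, upright within 0.12 rad, within 4 mm of its centre and with its shoulder within 2.5 mm of the lip; the other two lie in the copper measure (centres within 45 mm of its axis and under 60 mm above the table); bottle and measure stand upright ((((horizontal distance between stopper_a_mid and bottle_mouth below 0.004 m and z of stopper_a_mid in the frame of bottle_mouth below 0.0105 m and angle between the z axis of stopper_a and the z axis of bottle_mouth, either way round below 0.12 rad) and (horizontal distance between stopper_b_mid and measure_mid below 0.045 m and height (world z) of stopper_b_mid below 0.06 m) and (horizontal distance between stopper_c_mid and measure_mid below 0.045 m and height (world z) of stopper_c_mid below 0.06 m)) or ((horizontal distance between stopper_b_mid and bottle_mouth below 0.004 m and z of stopper_b_mid in the frame of bottle_mouth below 0.0105 m and angle between the z axis of stopper_b and the z axis of bottle_mouth, either way round below 0.12 rad) and (horizontal distance between stopper_a_mid and measure_mid below 0.045 m and height (world z) of stopper_a_mid below 0.06 m) and (horizontal distance between stopper_c_mid and measure_mid below 0.045 m and height (world z) of stopper_c_mid below 0.06 m)) or ((horizontal distance between stopper_c_mid and bottle_mouth below 0.004 m and z of stopper_c_mid in the frame of bottle_mouth below 0.0105 m and angle between the z axis of stopper_c and the z axis of bottle_mouth, either way round below 0.12 rad) and (horizontal distance between stopper_a_mid and measure_mid below 0.045 m and height (world z) of stopper_a_mid below 0.06 m) and (horizontal distance between stopper_b_mid and measure_mid below 0.045 m and height (world z) of stopper_b_mid below 0.06 m))) and angle between bottle_mouth's own z axis and vertical below 0.05 rad and angle between measure_mid's own z axis and vertical below 0.1 rad); the robot touches nothing.
It fails at once if a stopper is pressed on the bottle while the other two are not both in the measure ((contact force between stopper_a and bottle above 1 N and not ((horizontal distance between stopper_b_mid and measure_mid below 0.045 m and height (world z) of stopper_b_mid below 0.06 m) and (horizontal distance between stopper_c_mid and measure_mid below 0.045 m and height (world z) of stopper_c_mid below 0.06 m))) or (contact force between stopper_b and bottle above 1 N and not ((horizontal distance between stopper_a_mid and measure_mid below 0.045 m and height (world z) of stopper_a_mid below 0.06 m) and (horizontal distance between stopper_c_mid and measure_mid below 0.045 m and height (world z) of stopper_c_mid below 0.06 m))) or (contact force between stopper_c and bottle above 1 N and not ((horizontal distance between stopper_a_mid and measure_mid below 0.045 m and height (world z) of stopper_a_mid below 0.06 m) and (horizontal distance between stopper_b_mid and measure_mid below 0.045 m and height (world z) of stopper_b_mid below 0.06 m)))).
It fails at once if the bottle is pressed with more than 45 N (contact force between any of stopper_a, stopper_b, stopper_c, the fingers and bottle above 45 N).
It fails at once if a stopper is squeezed with more than 60 N by each finger (120 N in all) (contact force between the fingers and stopper_a above 120 N or contact force between the fingers and stopper_b above 120 N or contact force between the fingers and stopper_c above 120 N).
It fails at once if the bottle is tipped or pushed more than 40 mm away (angle between bottle_mouth's own z axis and vertical above 0.2 rad or distance of bottle_mouth from where it was at the start of the episode above 0.04 m).
It fails at once if a bystander is moved by more than 20 mm (distance of any of cork, small_cork, weight, salve from where it was at the start of the episode above 0.02 m).
It also fails if it takes over 72 s, if anything falls off the work surface, if the arm or the gripper's body presses on something with over 40 N, if the wrist force passes 120 N, or if a joint passes its speed limit or range.

## Working session

There is one attempt and no reset: what is moved stays moved. The work goes in short steps, Python scripts to look and compute and a tool call to move; the robot and the scene stay as the last step left them, time stands still between calls to the robot, and variables do not carry over. Pictures are saved under pics/ and viewed, about 8 in all and at most 12, crops included, and the job is handed in when it is done.

Besides the shell and the picture viewer there is one more tool, called after "Request:" by a JSON object that holds its "op" and its "data", one argument or row to a line. jog_arm: Moves the arm, as the interface text tells. Scaled input: -1 to 1 covers 40 mm each way for a shift and 0.1 rad each way for a turn. Its arguments: {"type":"object","properties":{"steps":{"type":"array"},"newtons":{"type":"number"}},"required":["steps"]}

```bash
mkdir -p pics; ls; cat > h.py <<'E'
import numpy as np, cv2
from workcell import r
def shot(n,f):
    c=r.camera(n); cv2.imwrite('pics/'+f,c['img'][:,:,::-1]); return c
def ray(c,uv):
    p=cv2.undistortPoints(np.array([[uv]],float),np.array(c['camera_matrix']),np.array(c['distortion'],float))[0,0]
    T=np.array(c['world_from_camera']); d=T[:3,:3]@np.array([p[0],p[1],1.]); return T[:3,3],d
def onz(c,uv,z):
    o,d=ray(c,uv); return o+d*(z-o[2])/d[2]
def proj(c,P):
    T=np.linalg.inv(np.array(c['world_from_camera'])); rv=cv2.Rodrigues(T[:3,:3])[0]
    return cv2.projectPoints(np.array(P,float).reshape(-1,1,3),rv,T[:3,3],np.array(c['camera_matrix']),np.array(c['distortion'],float))[0][:,0]
E
python3 - <<'E'
from h import *
import pickle
for n in('scene','top'):
    c=shot(n,n+'0.png'); pickle.dump(c,open(n+'0.pkl','wb')); print(n,np.round(c['world_from_camera'],3).tolist(),np.round(c['camera_matrix'],0).tolist())
s=r.sense();print({k:np.round(v,3).tolist() for k,v in s.items()})
E
```

```text
pics
scene [[-0.822, -0.216, 0.528, -0.002], [-0.57, 0.347, -0.745, 0.743], [-0.022, -0.913, -0.408, 0.497], [0.0, 0.0, 0.0, 1.0]] [[482.0, 0.0, 308.0], [0.0, 482.0, 243.0], [0.0, 0.0, 1.0]]
top [[-0.006, -0.998, 0.061, 0.455], [-1.0, 0.004, -0.028, 0.033], [0.028, -0.061, -0.998, 1.173], [0.0, 0.0, 0.0, 1.0]] [[498.0, 0.0, 318.0], [0.0, 498.0, 236.0], [0.0, 0.0, 1.0]]
{'time': 0.1, 'joints': [-1.455, 0.259, 0.021, 1.334, -0.0, 1.418], 'qvel': [0.002, -0.002, 0.002, -0.001, -0.0, -0.001], 'effort': [0.006, -55.67, 34.507, 0.012, -0.0, 0.0], 'tool_pos': [0.146, -0.53, 0.242], 'ee_rot': [[0.964, 0.266, -0.0], [0.266, -0.964, 0.001], [0.0, -0.001, -1.0]], 'force': [-0.901, 0.252, -0.05], 'ft_torque': [-0.056, 0.057, 0.014], 'opening': 0.085}
```

View pics/top0.png

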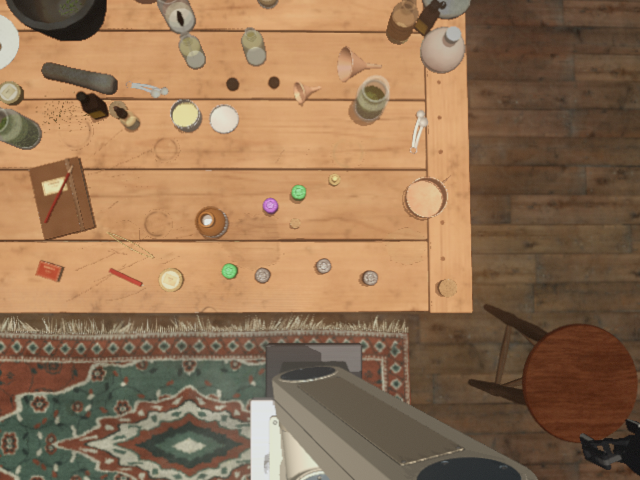

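View pics/scene0.png

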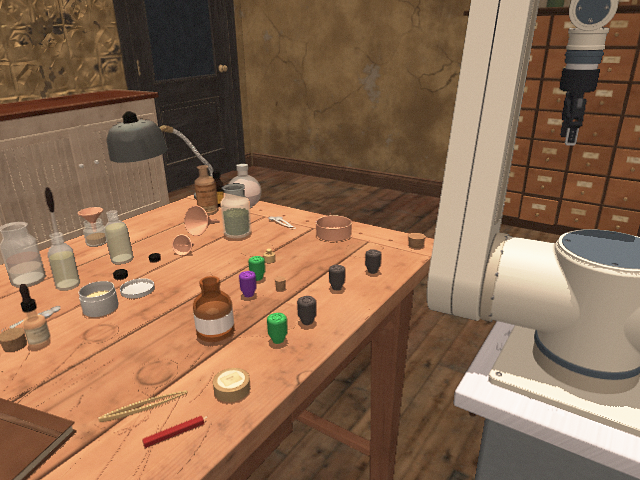

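Top view: grey stoppers are near (262,275), (323,266) and (370,278), the measure at (425,198), the bottle at (211,221), and green and purple decoys at (230,271), (299,192) and (270,206). The bystanders are salve (171,280), small cork (295,224), weight (335,180) and cork (447,288). The scene view agrees.

```bash
python3 - <<'E'
from h import *
import pickle
t=pickle.load(open('top0.pkl','rb'));s=pickle.load(open('scene0.pkl','rb'))
def crop(c,x0,y0,x1,y1,k): return cv2.resize(c['img'][y0:y1,x0:x1,::-1],None,fx=k,fy=k,interpolation=cv2.INTER_CUBIC)
a=crop(t,190,170,460,300,2.9)
b=crop(s,180,205,440,365,2.9); b=b[:600-a.shape[0]] if False else b
hs=cv2.cvtColor(t['img'],cv2.COLOR_RGB2HSV); m=(hs[...,1]<70).astype('u1')*255
m2=np.zeros_like(m);m2[250:300,240:400]=m[250:300,240:400]
n,l,st,ce=cv2.connectedComponentsWithStats(m2)
for i in range(1,n):
    if st[i,4]>60: print('top',st[i].tolist(),ce[i].round(1).tolist(),onz(t,st[i,:2]+(st[i,2:4]-1)/2,.048).round(4).tolist())
hs=cv2.cvtColor(s['img'],cv2.COLOR_RGB2HSV); m=((hs[...,2]<85)&(hs[...,1]<110)).astype('u1')*255
m2=np.zeros_like(m);m2[235:335,290:390]=m[235:335,290:390]
n,l,st,ce=cv2.connectedComponentsWithStats(m2)
for i in range(1,n):
    if st[i,4]>100: print('scene',st[i].tolist(),ce[i].round(1).tolist(),onz(s,ce[i],.03).round(4).tolist())
cv2.imwrite('pics/a.png',a);cv2.imwrite('pics/b.png',b)
E
```

```text
top [317, 259, 14, 14, 141] [323.4, 265.5] [0.4588, -0.0112, 0.048]
top [256, 269, 13, 13, 142] [262.0, 275.0] [0.4382, 0.1272, 0.048]
top [364, 272, 13, 13, 141] [370.2, 277.7] [0.43, -0.1161, 0.048]
scene [365, 252, 16, 22, 240] [372.4, 262.7] [0.4259, -0.0997, 0.03]
scene [329, 269, 16, 21, 259] [336.4, 278.9] [0.453, 0.0048, 0.03]
scene [297, 301, 19, 24, 325] [306.5, 312.6] [0.4312, 0.142, 0.03]
```

View pics/a.png

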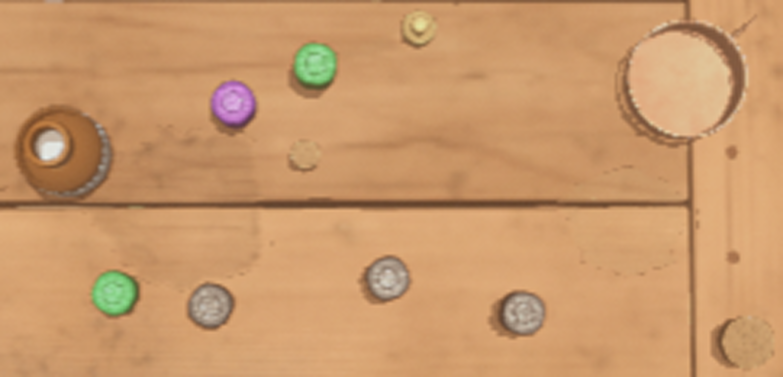

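View pics/b.png

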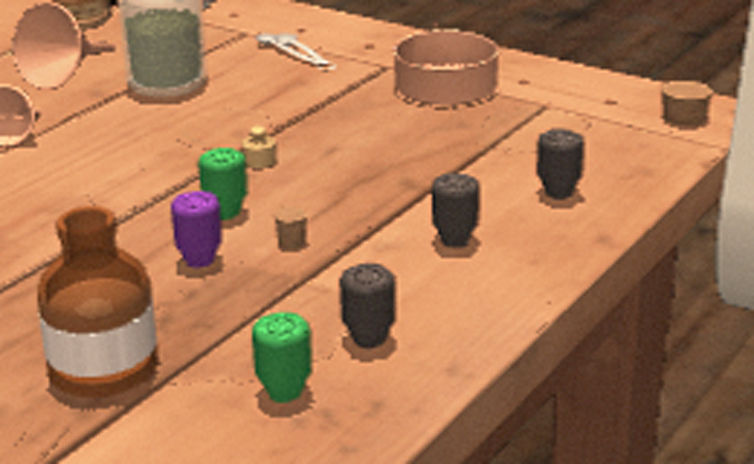

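```bash
cat >> h.py <<'E'
import math
from scipy.optimize import least_squares
def tri(cs,uvs):
    A=np.zeros((3,3));b=np.zeros(3);L=[]
    for c,uv in zip(cs,uvs):
        o,d=ray(c,uv); d=d/np.linalg.norm(d); P=np.eye(3)-np.outer(d,d); A+=P;b+=P@o; L.append((o,P))
    x=np.linalg.solve(A,b); return x,[round(float(np.linalg.norm(P@(x-o)))*1000,1) for o,P in L]
def plan(target,yaw=None,n=None,pose=None):
    """rows (6 numbers) from the present pose to target/yaw, tool pointing down"""
    s=r.sense(); R=np.array(s['ee_rot']); p=np.array(s['tool_pos']); y0=math.atan2(R[1,0],R[0,0])
    if yaw is None: yaw=y0
    d=np.array(target)-p; t=-(yaw-y0); n=n or max(1,math.ceil(np.linalg.norm(d)/.0395),math.ceil(abs(t)/.1))
    print('n',n)
    for i in range(n):
        a=y0-t*i/n; X=np.array([math.cos(a),math.sin(a),0]);Z=np.array([0,0,-1.]);Y=np.cross(Z,X)
        print([round(float(v),3) for v in (d@X/n/.04,d@Y/n/.04,d@Z/n/.04)],round(t/n/.1,3))
E
python3 - <<'E'
from h import *
import pickle
t=pickle.load(open('top0.pkl','rb'));s=pickle.load(open('scene0.pkl','rb'))
for nm,uv in dict(A=(262,275),B=(323.4,265.6),C=(370,277.9)).items():
    P=onz(t,uv,.048); q=proj(s,[P,P*[1,1,0],P*[1,1,.5]]); print(nm,P.round(4),'scene',q.round(1).tolist())
k=lambda u,x0,y0:(u[0]/2.9+x0-.33,u[1]/2.9+y0-.33)
mt=k((49,146),190,170); ms=k((87,219),180,205)
print('mouth',mt,onz(t,mt,.106).round(4),'scene z',onz(s,ms,.106).round(4),tri([t,s],[mt,ms]), proj(s,[onz(t,mt,.106)]).round(1), ms)
me=k((688,79),190,170); M=onz(t,me,.036); print('measure',M.round(4))
ang=np.linspace(0,2*np.pi,60)
c=np.array([M+[.0465*math.cos(a),.0465*math.sin(a),0] for a in ang]); q=proj(s,c); print('meas scene rim crop bbox',((q.min(0)-[180,205])*2.9).round(0),((q.max(0)-[180,205])*2.9).round(0))
for nm,uv,z in (('scork',(304,155),.024),('weight',(419,27),.03),('cork',(746,341),.026),('green1',(115,293),.048),('purple',(233,104),.048),('green2',(315,65),.048)): print(nm,onz(t,k(uv,190,170),z).round(3))
plan([.43,-.116,.12],math.pi/2)
E
```

```text
A [0.4382 0.1272 0.048 ] scene [[307.8, 299.3], [308.4, 321.7], [308.1, 310.6]]
B [ 0.4586 -0.0109  0.048 ] scene [[338.1, 267.3], [338.0, 287.8], [338.1, 277.7]]
C [ 0.4302 -0.1161  0.048 ] scene [[374.5, 252.0], [373.7, 271.5], [374.1, 261.8]]
mouth (206.56655172413792, 220.01482758620688) [0.557  0.2409 0.106 ] scene z [0.5595 0.2452 0.106 ] (array([0.55889426, 0.2427346 , 0.10479102]), [2.4, 2.4]) [[212.5 279.5]] (209.67, 280.18724137931036)
measure [ 0.6159 -0.2522  0.036 ]
meas scene rim crop bbox [398.  29.] [501.  67.]
scork [0.557 0.054 0.024]
weight [ 0.659 -0.038  0.03 ]
cork [ 0.407 -0.297  0.026]
green1 [0.448 0.2   0.048]
purple [0.595 0.109 0.048]
green2 [0.626 0.045 0.048]
n 14
[0.685, -0.578, 0.217] -0.93
[0.736, -0.512, 0.217] -0.93
[0.78, -0.441, 0.217] -0.93
[0.818, -0.367, 0.217] -0.93
[0.849, -0.29, 0.217] -0.93
[0.872, -0.209, 0.217] -0.93
[0.887, -0.128, 0.217] -0.93
[0.895, -0.045, 0.217] -0.93
[0.896, 0.039, 0.217] -0.93
[0.888, 0.122, 0.217] -0.93
[0.873, 0.204, 0.217] -0.93
[0.85, 0.284, 0.217] -0.93
[0.82, 0.362, 0.217] -0.93
[0.783, 0.436, 0.217] -0.93
```

Request:
{"op": "jog_arm", "data": {
  "steps": [
    [[0.69, -0.58, 0.22, 0, 0, -0.93, 0], [0.74, -0.51, 0.22, 0, 0, -0.93, 0], [0.78, -0.44, 0.22, 0, 0, -0.93, 0], [0.82, -0.37, 0.22, 0, 0, -0.93, 0], [0.85, -0.29, 0.22, 0, 0, -0.93, 0]]
  ],
  "newtons": 20
}}

```text
time: 0.72
tool_pos: [0.2483, -0.381, 0.1978]
ee_rot: [[0.741, 0.672, -0.0], [0.672, -0.741, 0.0], [0.0, -0.0, -1.0]]
force: [0.3, -0.9, 0.0]
opening: 0.0855
```

Request:
{"op": "jog_arm", "data": {
  "steps": [
    [[0.87, -0.21, 0.22, 0, 0, -0.93, 0], [0.89, -0.13, 0.22, 0, 0, -0.93, 0], [0.9, -0.05, 0.22, 0, 0, -0.93, 0], [0.9, 0.04, 0.22, 0, 0, -0.93, 0], [0.89, 0.12, 0.22, 0, 0, -0.93, 0]]
  ]
}}

```text
time: 1.35
tool_pos: [0.3497, -0.2325, 0.1539]
ee_rot: [[0.361, 0.933, -0.0], [0.933, -0.361, 0.0], [0.0, -0.0, -1.0]]
force: [0.8, 0.0, 0.1]
opening: 0.0853
```

```bash
python3 - <<'E'
from h import *
s=r.sense();print({k:np.round(v,3).tolist() for k,v in s.items()})
plan([.431,-.1155,.1],math.pi/2)
E
```

```text
{'time': 1.35, 'joints': [-0.787, 0.086, -0.429, 1.056, 0.0, 1.153], 'qvel': [0.679, 0.04, -0.149, -0.19, 0.003, -0.063], 'effort': [-5.498, -39.943, 31.521, 0.752, -0.023, 0.094], 'tool_pos': [0.35, -0.233, 0.154], 'ee_rot': [[0.361, 0.933, -0.0], [0.933, -0.361, 0.0], [0.0, -0.0, -1.0]], 'force': [0.848, 0.014, 0.141], 'ft_torque': [0.017, -0.052, 0.027], 'opening': 0.085}
n 4
[0.865, 0.21, 0.337] -0.923
[0.842, 0.289, 0.337] -0.923
[0.812, 0.365, 0.337] -0.923
[0.775, 0.439, 0.337] -0.923
```

Request:
{"op": "jog_arm", "data": {
  "steps": [
    [[0.87, 0.21, 0.33, 0, 0, -0.92, 0.2], [0.84, 0.29, 0.33, 0, 0, -0.92, 0.2], [0.81, 0.37, 0.33, 0, 0, -0.92, 0.2], [0.78, 0.44, 0.33, 0, 0, -0.92, 0.2], [0, 0, 0, 0, 0, 0, 0.2]]
  ]
}}

```text
time: 1.98
tool_pos: [0.4314, -0.1149, 0.1004]
ee_rot: [[0.0, 1.0, -0.002], [1.0, -0.0, 0.001], [0.001, -0.002, -1.0]]
force: [-0.5, -0.0, -0.0]
opening: 0.0684
```

```bash
python3 - <<'E'
from h import *
s=r.sense();print({k:np.round(v,4).tolist() for k,v in s.items() if k in('tool_pos','ee_rot','joints','opening')})
plan([.431,-.1155,.045],math.pi/2)
E
```

```text
{'joints': [-0.4489, 0.1788, -0.469, 0.9251, 0.0002, 1.1221], 'tool_pos': [0.4314, -0.1149, 0.1004], 'ee_rot': [[0.0002, 1.0, -0.0019], [1.0, -0.0002, 0.0012], [0.0012, -0.0019, -1.0]], 'opening': 0.0684}
n 2
[-0.007, -0.006, 0.693] -0.001
[-0.007, -0.006, 0.693] -0.001
```

Request:
{"op": "jog_arm", "data": {
  "steps": [
    [[0, 0, 0.7, 0, 0, 0, 0.2], [0, 0, 0.69, 0, 0, 0, 0.2], [0, 0, 0, 0, 0, 0, 1], [0, 0, 0, 0, 0, 0, 1], [0, 0, 0, 0, 0, 0, 1]]
  ],
  "newtons": 20
}}

```text
time: 2.6
tool_pos: [0.4317, -0.1173, 0.047]
ee_rot: [[0.004, 1.0, 0.001], [1.0, -0.004, -0.001], [-0.001, 0.001, -1.0]]
force: [0.2, -0.2, 3.0]
opening: 0.0333
```

Request:
{"op": "jog_arm", "data": {
  "steps": [
    [[0, 0, 0, 0, 0, 0, 1], [0, 0, 0, 0, 0, 0, 1], [0, 0, 0, 0, 0, 0, 1], [0, 0, 0, 0, 0, 0, 1], [0, 0, 0, 0, 0, 0, 1]]
  ]
}}

```text
time: 3.22
tool_pos: [0.4318, -0.1172, 0.0469]
ee_rot: [[0.004, 1.0, 0.002], [1.0, -0.004, -0.001], [-0.001, 0.002, -1.0]]
force: [-1.2, -0.6, 7.2]
opening: 0.0334
```

Request:
{"op": "jog_arm", "data": {
  "steps": [
    [[0, 0, 0, 0, 0, 0, 1], [0, 0, 0, 0, 0, 0, 1]]
  ]
}}

```text
time: 3.48
tool_pos: [0.4318, -0.1171, 0.0469]
ee_rot: [[0.004, 1.0, 0.002], [1.0, -0.004, -0.001], [-0.001, 0.002, -1.0]]
force: [-1.7, -0.5, 8.1]
opening: 0.0333
```

C gives about 2.2 mm at 20 N, which is slightly above the hard limit and well under the springy range. I'll squeeze the others to compare before moving anything.

Request:
{"op": "jog_arm", "data": {
  "steps": [
    [[0, 0, 0, 0, 0, 0, 0.2], [0, 0, 0, 0, 0, 0, 0.2], [0, 0, -0.9, 0, 0, 0, 0.2], [0.5, 0.2, -0.6, 0, 0, 0, 0.2], [0.9, 0.2, 0, 0, 0, 0, 0.2]]
  ]
}}

```text
time: 4.1
tool_pos: [0.4489, -0.0612, 0.1076]
ee_rot: [[0.006, 1.0, 0.003], [1.0, -0.006, -0.001], [-0.001, 0.003, -1.0]]
force: [0.3, 0.1, 0.0]
opening: 0.0682
```

Request:
{"op": "jog_arm", "data": {
  "steps": [
    [[0.9, 0.2, 0, 0, 0, 0, 0.2], [0.3, 0.05, 0, 0, 0, 0, 0.2], [0, 0, 0, 0, 0, 0, 0.2]]
  ]
}}

```text
time: 4.47
tool_pos: [0.4576, -0.0125, 0.1058]
ee_rot: [[0.002, 1.0, -0.0], [1.0, -0.002, -0.0], [-0.0, -0.0, -1.0]]
force: [-0.2, -0.3, -1.0]
opening: 0.0685
```

```bash
python3 - <<'E'
from h import *
plan([.4595,-.0105,.045],math.pi/2)
E
```

```text
n 2
[0.026, 0.023, 0.76] -0.012
[0.026, 0.023, 0.76] -0.012
```

Request:
{"op": "jog_arm", "data": {
  "steps": [
    [[0.03, 0.02, 0.76, 0, 0, 0, 0.2], [0.03, 0.02, 0.76, 0, 0, 0, 0.2], [0, 0, 0, 0, 0, 0, 1], [0, 0, 0, 0, 0, 0, 1], [0, 0, 0, 0, 0, 0, 1]]
  ]
}}

```text
time: 5.1
tool_pos: [0.46, -0.011, 0.0464]
ee_rot: [[0.004, 1.0, 0.002], [1.0, -0.004, -0.001], [-0.001, 0.002, -1.0]]
force: [-0.4, -0.4, 1.1]
opening: 0.0292
```

Request:
{"op": "jog_arm", "data": {
  "steps": [
    [[0, 0, 0, 0, 0, 0, 1], [0, 0, 0, 0, 0, 0, 1], [0, 0, 0, 0, 0, 0, 1], [0, 0, 0, 0, 0, 0, 1], [0, 0, 0, 0, 0, 0, 1]]
  ]
}}

```text
time: 5.72
tool_pos: [0.46, -0.0109, 0.0462]
ee_rot: [[0.004, 1.0, 0.002], [1.0, -0.004, -0.001], [-0.001, 0.002, -1.0]]
force: [-0.9, -0.6, 7.8]
opening: 0.0295
```

B gives 6 mm, so it's the springy one. Next A, which should be hard.

Request:
{"op": "jog_arm", "data": {
  "steps": [
    [[0, 0, 0, 0, 0, 0, 0.2], [0, 0, 0, 0, 0, 0, 0.2], [0, 0, -0.9, 0, 0, 0, 0.2], [0.5, -0.1, -0.6, 0, 0, 0, 0.2], [1, -0.2, 0, 0, 0, 0, 0.2]]
  ]
}}

```text
time: 6.35
tool_pos: [0.4489, 0.0494, 0.1068]
ee_rot: [[0.006, 1.0, 0.004], [1.0, -0.006, -0.0], [-0.0, 0.004, -1.0]]
force: [0.1, -0.2, -0.5]
opening: 0.0685
```

Request:
{"op": "jog_arm", "data": {
  "steps": [
    [[1, -0.15, 0, 0, 0, 0, 0.2], [0.9, -0.1, 0, 0, 0, 0, 0.2], [0, 0, 0, 0, 0, 0, 0.2]]
  ]
}}

```text
time: 6.72
tool_pos: [0.4373, 0.1274, 0.1051]
ee_rot: [[0.001, 1.0, -0.0], [1.0, -0.001, 0.0], [0.0, -0.0, -1.0]]
force: [-0.2, 0.5, 0.4]
opening: 0.0682
```

```bash
python3 - <<'E'
from h import *
plan([.439,.128,.045],math.pi/2)
E
```

```text
n 2
[0.008, 0.021, 0.751] -0.004
[0.008, 0.021, 0.751] -0.004
```

Request:
{"op": "jog_arm", "data": {
  "steps": [
    [[0.01, 0.02, 0.75, 0, 0, 0, 0.2], [0.01, 0.02, 0.75, 0, 0, 0, 0.2], [0, 0, 0, 0, 0, 0, 1], [0, 0, 0, 0, 0, 0, 1], [0, 0, 0, 0, 0, 0, 1]]
  ]
}}

```text
time: 7.35
tool_pos: [0.4402, 0.1262, 0.0462]
ee_rot: [[0.004, 1.0, 0.002], [1.0, -0.004, 0.0], [0.0, 0.002, -1.0]]
force: [0.2, 0.6, -0.7]
opening: 0.0333
```

Request:
{"op": "jog_arm", "data": {
  "steps": [
    [[0, 0, 0, 0, 0, 0, 1], [0, 0, 0, 0, 0, 0, 1], [0, 0, 0, 0, 0, 0, 1], [0, 0, -0.3, 0, 0, 0, 1], [0, 0, -0.9, 0, 0, 0, 1]]
  ]
}}

```text
time: 7.98
tool_pos: [0.4384, 0.1263, 0.0931]
ee_rot: [[0.004, 1.0, -0.003], [1.0, -0.004, -0.0], [-0.0, -0.003, -1.0]]
force: [1.1, 1.3, -1.2]
opening: 0.0335
```

```bash
python3 - <<'E'
from h import *
print(r.sense()['time']); plan([.617,-.230,.12],math.pi/2)
E
```

```text
7.975
n 11
[-0.808, 0.409, -0.061] -0.004
[-0.808, 0.409, -0.061] -0.004
[-0.808, 0.409, -0.061] -0.004
[-0.809, 0.408, -0.061] -0.004
[-0.809, 0.408, -0.061] -0.004
[-0.809, 0.408, -0.061] -0.004
[-0.809, 0.407, -0.061] -0.004
[-0.809, 0.407, -0.061] -0.004
[-0.809, 0.407, -0.061] -0.004
[-0.809, 0.407, -0.061] -0.004
[-0.81, 0.406, -0.061] -0.004
```

A matches C (33.4 mm, hard). I'll carry it to the measure's far side.

Request:
{"op": "jog_arm", "data": {
  "steps": [
    [[-0.9, 0.41, -0.3, 0, 0, 0, 1], [-0.9, 0.41, -0.3, 0, 0, 0, 1], [-0.9, 0.41, 0, 0, 0, 0, 1], [-0.9, 0.41, 0, 0, 0, 0, 1], [-0.9, 0.41, 0, 0, 0, 0, 1]]
  ]
}}

```text
time: 8.6
tool_pos: [0.5211, -0.0552, 0.1179]
ee_rot: [[0.004, 1.0, 0.0], [1.0, -0.004, -0.0], [0.0, 0.0, -1.0]]
force: [0.2, 0.9, -0.8]
opening: 0.0336
```

Request:
{"op": "jog_arm", "data": {
  "steps": [
    [[-0.9, 0.41, 0, 0, 0, 0, 1], [-0.9, 0.41, 0, 0, 0, 0, 1], [-0.9, 0.41, 0, 0, 0, 0, 1], [-0.9, 0.41, 0, 0, 0, 0, 1], [-0.9, 0.41, 0, 0, 0, 0, 1]]
  ]
}}

```text
time: 9.22
tool_pos: [0.6024, -0.2354, 0.1178]
ee_rot: [[0.004, 1.0, 0.0], [1.0, -0.004, 0.0], [0.0, 0.0, -1.0]]
force: [-0.2, 0.1, -0.3]
opening: 0.0332
```

Request:
{"op": "jog_arm", "data": {
  "steps": [
    [[-0.9, 0.41, 0, 0, 0, 0, 1], [0, 0, 0, 0, 0, 0, 1], [0, 0, 0, 0, 0, 0, 1]]
  ]
}}

```text
time: 9.6
tool_pos: [0.6179, -0.2699, 0.1172]
ee_rot: [[0.004, 1.0, -0.001], [1.0, -0.004, 0.001], [0.001, -0.001, -1.0]]
force: [0.9, -0.0, -0.4]
opening: 0.0332
```

```bash
python3 - <<'E'
from h import *
print(r.sense()['time'],r.sense()['tool_pos']); plan([.6165,-.272,.051],math.pi/2)
c=shot('scene','x.png'); s=r.sense()
M=np.array([.6165,-.252,.036]); q=proj(c,[M+[.0465*math.cos(a),.0465*math.sin(a),0] for a in np.linspace(0,6.3,60)])
im=c['img'][:,:,::-1].copy(); cv2.polylines(im,[np.round(q*16).astype(int)],True,(255,255,0),1,shift=4)
p=np.array(s['tool_pos'])
for z in(.036,.05): cv2.circle(im,tuple(np.round(proj(c,[[p[0],p[1],z]])[0]).astype(int)),1,(0,255,0),-1)
cv2.imwrite('pics/c.png',cv2.resize(im[130:290,270:470],None,fx=3.5,fy=3.5))
E
```

```text
9.6 [ 0.61787979 -0.26993981  0.11718031]
n 2
[-0.026, -0.017, 0.827] -0.021
[-0.026, -0.017, 0.827] -0.021
```

View pics/c.png

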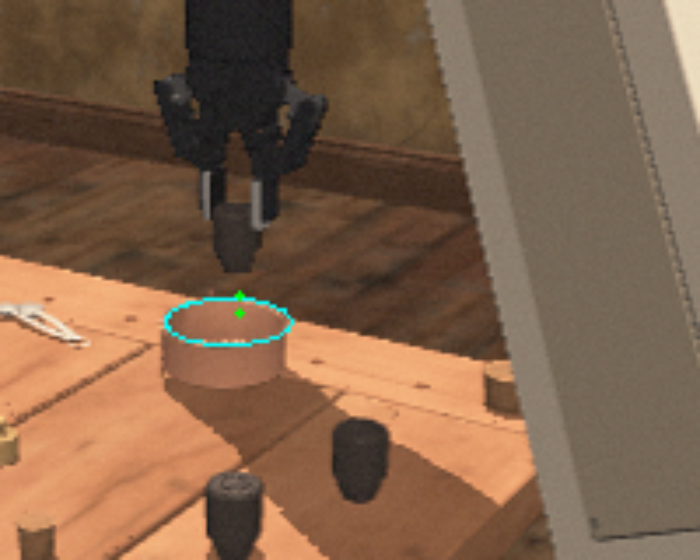

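Scene view: the held stopper (crop x≈237) is over the cup, on its far half. The cup rim (161–288) is about 1.5 px left of my projection, the same small bias as elsewhere. Lowering now.

Request:
{"op": "jog_arm", "data": {
  "steps": [
    [[-0.03, 0, 0.8, 0, 0, 0, 1], [-0.02, 0, 0.5, 0, 0, 0, 1], [0, 0, 0.3, 0, 0, 0, 1], [0, 0, 0, 0, 0, 0, 1], [0, 0, 0, 0, 0, 0, 0.3]]
  ]
}}

```text
time: 10.28
tool_pos: [0.6187, -0.2723, 0.0542]
ee_rot: [[0.004, 1.0, 0.001], [1.0, -0.004, -0.001], [-0.001, 0.001, -1.0]]
force: [0.7, -0.3, -0.9]
opening: 0.0503
```

Request:
{"op": "jog_arm", "data": {
  "steps": [
    [[0, 0, 0, 0, 0, 0, 0.3], [0, 0, 0, 0, 0, 0, 0.3], [0, 0, -0.8, 0, 0, 0, 0.3], [0, 0, -0.9, 0, 0, 0, 0.2], [0, 0, 0, 0, 0, 0, 0.2]]
  ]
}}

```text
time: 10.9
tool_pos: [0.6196, -0.2731, 0.1246]
ee_rot: [[0.004, 1.0, 0.005], [1.0, -0.004, -0.003], [-0.003, 0.005, -1.0]]
force: [1.1, 0.0, -0.4]
opening: 0.0686
```

```bash
python3 - <<'E'
from h import *
print(r.sense()['time'],r.sense()['tool_pos']); plan([.432,-.117,.12],math.pi/2)
E
```

```text
10.9 [ 0.61956671 -0.27313026  0.12457545]
n 7
[0.555, -0.672, 0.016] -0.006
[0.555, -0.672, 0.016] -0.006
[0.556, -0.671, 0.016] -0.006
[0.556, -0.671, 0.016] -0.006
[0.556, -0.671, 0.016] -0.006
[0.557, -0.671, 0.016] -0.006
[0.557, -0.67, 0.016] -0.006
```

Request:
{"op": "jog_arm", "data": {
  "steps": [
    [[0.56, -0.67, 0, 0, 0, 0, 0.2], [0.56, -0.67, 0, 0, 0, 0, 0.2], [0.56, -0.67, 0, 0, 0, 0, 0.2], [0.56, -0.67, 0, 0, 0, 0, 0.2], [0.56, -0.67, 0, 0, 0, 0, 0.2]]
  ]
}}

```text
time: 11.52
tool_pos: [0.4835, -0.1589, 0.1205]
ee_rot: [[0.004, 1.0, -0.001], [1.0, -0.004, 0.0], [0.0, -0.001, -1.0]]
force: [0.5, -0.3, 0.2]
opening: 0.0682
```

Request:
{"op": "jog_arm", "data": {
  "steps": [
    [[0.56, -0.67, 0.2, 0, 0, 0, 0.2], [0.56, -0.67, 0.2, 0, 0, 0, 0.2], [0, 0, 0, 0, 0, 0, 0.2]]
  ]
}}

```text
time: 11.9
tool_pos: [0.429, -0.1131, 0.1044]
ee_rot: [[0.003, 1.0, -0.002], [1.0, -0.003, 0.001], [0.001, -0.002, -1.0]]
force: [0.7, -0.3, -0.3]
opening: 0.0682
```

```bash
python3 - <<'E'
from h import *
print(r.sense()['time'],r.sense()['tool_pos']); plan([.432,-.117,.046],math.pi/2)
c=shot('top','d0.png'); cv2.imwrite('pics/d.png',cv2.resize(c['img'][150:310,340:480,::-1],None,fx=3.5,fy=3.5))
E
```

```text
11.9 [ 0.42902477 -0.11314613  0.10442029]
n 2
[-0.048, 0.037, 0.73] -0.015
[-0.048, 0.037, 0.73] -0.015
```

View pics/d.png

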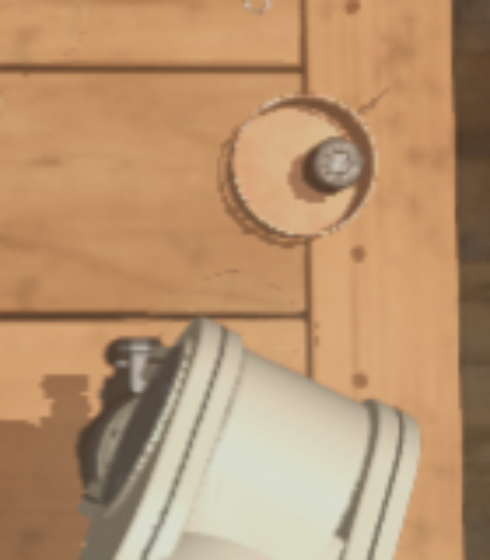

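Top view: A stands upright in the cup's right half (crop 338,164), and the left half is free. Picking C.

Request:
{"op": "jog_arm", "data": {
  "steps": [
    [[-0.05, 0.04, 0.73, 0, 0, 0, 0.2], [-0.05, 0.04, 0.73, 0, 0, 0, 0.2], [0, 0, 0, 0, 0, 0, 1], [0, 0, 0, 0, 0, 0, 1], [0, 0, 0, 0, 0, 0, 1]]
  ]
}}

```text
time: 12.58
tool_pos: [0.4352, -0.1192, 0.0477]
ee_rot: [[0.004, 1.0, 0.002], [1.0, -0.004, -0.001], [-0.001, 0.002, -1.0]]
force: [0.5, 0.0, -0.5]
opening: 0.033
```

Request:
{"op": "jog_arm", "data": {
  "steps": [
    [[0, 0, 0, 0, 0, 0, 1], [0, 0, 0, 0, 0, 0, 1], [0, 0, -0.3, 0, 0, 0, 1], [0, 0, -0.9, 0, 0, 0, 1], [0, 0, -0.7, 0, 0, 0, 1]]
  ]
}}

```text
time: 13.2
tool_pos: [0.4344, -0.1187, 0.1244]
ee_rot: [[0.004, 1.0, 0.0], [1.0, -0.004, -0.0], [-0.0, 0.0, -1.0]]
force: [-0.3, -0.7, -0.7]
opening: 0.0332
```

```bash
python3 - <<'E'
from h import *
print(r.sense()['time'],r.sense()['tool_pos']); plan([.6175,-.230,.13],math.pi/2)
E
```

```text
13.2 [ 0.43436774 -0.1187112   0.12441365]
n 6
[-0.461, 0.765, -0.023] -0.007
[-0.461, 0.765, -0.023] -0.007
[-0.462, 0.764, -0.023] -0.007
[-0.462, 0.764, -0.023] -0.007
[-0.463, 0.764, -0.023] -0.007
[-0.463, 0.763, -0.023] -0.007
```

Request:
{"op": "jog_arm", "data": {
  "steps": [
    [[-0.46, 0.76, 0, 0, 0, 0, 1], [-0.46, 0.76, 0, 0, 0, 0, 1], [-0.46, 0.76, 0, 0, 0, 0, 1], [-0.46, 0.76, 0, 0, 0, 0, 1], [-0.46, 0.76, 0, 0, 0, 0, 1]]
  ]
}}

```text
time: 13.82
tool_pos: [0.5868, -0.2119, 0.1233]
ee_rot: [[0.004, 1.0, -0.0], [1.0, -0.004, 0.0], [0.0, -0.0, -1.0]]
force: [0.3, 0.1, -0.1]
opening: 0.0334
```

Request:
{"op": "jog_arm", "data": {
  "steps": [
    [[-0.46, 0.76, 0, 0, 0, 0, 1], [0, 0, 0, 0, 0, 0, 1], [0, 0, 0, 0, 0, 0, 1]]
  ]
}}

```text
time: 14.2
tool_pos: [0.6157, -0.2294, 0.1227]
ee_rot: [[0.004, 1.0, -0.001], [1.0, -0.004, 0.001], [0.001, -0.001, -1.0]]
force: [0.1, -0.0, -0.9]
opening: 0.0332
```

```bash
python3 - <<'E'
from h import *
print(r.sense()['time'],r.sense()['tool_pos']); plan([.6175,-.230,.053],math.pi/2)
E
```

```text
14.2 [ 0.61569163 -0.22943317  0.12265471]
n 2
[-0.007, 0.023, 0.871] -0.02
[-0.007, 0.023, 0.871] -0.02
```

Request:
{"op": "jog_arm", "data": {
  "steps": [
    [[0, 0.03, 0.8, 0, 0, 0, 1], [0, 0.02, 0.6, 0, 0, 0, 1], [0, 0, 0.33, 0, 0, 0, 1], [0, 0, 0, 0, 0, 0, 1], [0, 0, 0, 0, 0, 0, 0.3]]
  ]
}}

```text
time: 14.82
tool_pos: [0.6188, -0.2301, 0.0548]
ee_rot: [[0.004, 1.0, 0.001], [1.0, -0.004, -0.001], [-0.001, 0.001, -1.0]]
force: [0.3, -0.4, 0.8]
opening: 0.05
```

Request:
{"op": "jog_arm", "data": {
  "steps": [
    [[0, 0, 0, 0, 0, 0, 0.3], [0, 0, 0, 0, 0, 0, 0.3], [0, 0, -0.8, 0, 0, 0, 0.3], [0, 0, -0.9, 0, 0, 0, 0.2], [0, 0, 0, 0, 0, 0, 0.2]]
  ]
}}

```text
time: 15.45
tool_pos: [0.6198, -0.2306, 0.1249]
ee_rot: [[0.004, 1.0, 0.005], [1.0, -0.004, -0.003], [-0.003, 0.005, -1.0]]
force: [-0.7, 0.4, 0.2]
opening: 0.0682
```

```bash
python3 - <<'E'
from h import *
print(r.sense()['time'],r.sense()['tool_pos']); plan([.460,-.011,.12],math.pi/2)
E
```

```text
15.45 [ 0.61980832 -0.230622    0.12487177]
n 7
[0.782, -0.574, 0.017] -0.006
[0.782, -0.573, 0.017] -0.006
[0.783, -0.573, 0.017] -0.006
[0.783, -0.573, 0.017] -0.006
[0.783, -0.572, 0.017] -0.006
[0.784, -0.572, 0.017] -0.006
[0.784, -0.571, 0.017] -0.006
```

Request:
{"op": "jog_arm", "data": {
  "steps": [
    [[0.78, -0.57, 0, 0, 0, 0, 0.2], [0.78, -0.57, 0, 0, 0, 0, 0.2], [0.78, -0.57, 0, 0, 0, 0, 0.2], [0.78, -0.57, 0, 0, 0, 0, 0.2], [0.78, -0.57, 0, 0, 0, 0, 0.2]]
  ]
}}

```text
time: 16.08
tool_pos: [0.504, -0.0725, 0.1209]
ee_rot: [[0.004, 1.0, -0.001], [1.0, -0.004, 0.0], [0.0, -0.001, -1.0]]
force: [0.7, -0.2, 1.3]
opening: 0.0682
```

Request:
{"op": "jog_arm", "data": {
  "steps": [
    [[0.78, -0.57, 0.2, 0, 0, 0, 0.2], [0.78, -0.57, 0.2, 0, 0, 0, 0.2], [0, 0, 0, 0, 0, 0, 0.2], [0, 0, 0, 0, 0, 0, 0.2]]
  ]
}}

```text
time: 16.58
tool_pos: [0.4602, -0.0111, 0.1056]
ee_rot: [[0.004, 1.0, 0.001], [1.0, -0.004, -0.0], [-0.0, 0.001, -1.0]]
force: [0.4, -0.0, -0.3]
opening: 0.0685
```

```bash
python3 - <<'E'
from h import *
print(r.sense()['time'],r.sense()['tool_pos']); plan([.459,-.011,.046],math.pi/2)
c=shot('top','e0.png'); cv2.imwrite('pics/e.png',cv2.resize(c['img'][150:310,300:480,::-1],None,fx=3.5,fy=3.5))
E
```

```text
16.575 [ 0.46019147 -0.01111578  0.10555959]
n 2
[0.001, -0.015, 0.744] -0.018
[0.001, -0.015, 0.744] -0.018
```

View pics/e.png

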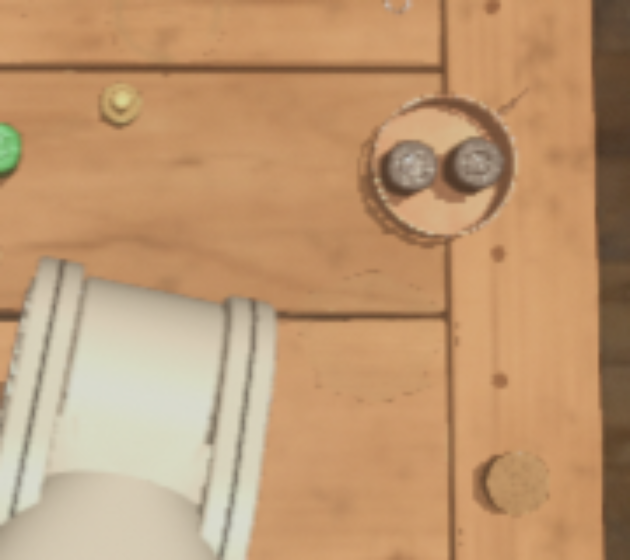

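Top view: both hard stoppers stand side by side in the cup (crop 410,167 and 477,164). Now the springy one.

Request:
{"op": "jog_arm", "data": {
  "steps": [
    [[0, -0.01, 0.74, 0, 0, 0, 0.2], [0, -0.01, 0.74, 0, 0, 0, 0.2], [0, 0, 0, 0, 0, 0, 0.2], [0, 0, 0, 0, 0, 0, 1], [0, 0, 0, 0, 0, 0, 1]]
  ],
  "newtons": 30
}}

```text
time: 17.25
tool_pos: [0.4598, -0.0113, 0.0474]
ee_rot: [[0.004, 1.0, 0.002], [1.0, -0.004, -0.0], [-0.0, 0.002, -1.0]]
force: [-0.2, -0.5, 8.3]
opening: 0.0325
```

Request:
{"op": "jog_arm", "data": {
  "steps": [
    [[0, 0, 0, 0, 0, 0, 1], [0, 0, 0, 0, 0, 0, 1], [0, 0, 0, 0, 0, 0, 1], [0, 0, 0, 0, 0, 0, 1]]
  ]
}}

```text
time: 17.75
tool_pos: [0.4601, -0.0112, 0.0478]
ee_rot: [[0.004, 1.0, 0.003], [1.0, -0.004, -0.001], [-0.001, 0.003, -1.0]]
force: [-0.3, -0.0, 7.6]
opening: 0.0274
```

Request:
{"op": "jog_arm", "data": {
  "steps": [
    [[0, 0, -0.3, 0, 0, 0, 1], [0, 0, -0.9, 0, 0, 0, 1], [0, 0, -0.9, 0, 0, 0, 1], [0, 0, -0.9, 0, 0, 0, 1], [0, 0, -0.5, 0, 0, 0, 1]]
  ]
}}

```text
time: 18.38
tool_pos: [0.4593, -0.0109, 0.1893]
ee_rot: [[0.004, 1.0, 0.003], [1.0, -0.004, -0.001], [-0.001, 0.003, -1.0]]
force: [0.6, 0.1, -0.8]
opening: 0.0271
```

```bash
python3 - <<'E'
from h import *
print(r.sense()['time'],r.sense()['tool_pos']); plan([.5575,.2415,.185],math.pi/2)
E
```

```text
18.375 [ 0.45932447 -0.01094997  0.18929159]
n 7
[0.903, 0.347, 0.015] -0.006
[0.903, 0.348, 0.015] -0.006
[0.903, 0.348, 0.015] -0.006
[0.902, 0.349, 0.015] -0.006
[0.902, 0.349, 0.015] -0.006
[0.902, 0.35, 0.015] -0.006
[0.902, 0.35, 0.015] -0.006
```

Request:
{"op": "jog_arm", "data": {
  "steps": [
    [[0.9, 0.35, 0, 0, 0, 0, 1], [0.9, 0.35, 0, 0, 0, 0, 1], [0.9, 0.35, 0, 0, 0, 0, 1], [0.9, 0.35, 0, 0, 0, 0, 1], [0.9, 0.35, 0, 0, 0, 0, 1]]
  ]
}}

```text
time: 19.0
tool_pos: [0.5299, 0.1701, 0.1875]
ee_rot: [[0.004, 1.0, 0.001], [1.0, -0.004, 0.0], [0.0, 0.001, -1.0]]
force: [0.9, -0.6, -0.2]
opening: 0.027
```

Request:
{"op": "jog_arm", "data": {
  "steps": [
    [[0.9, 0.35, 0, 0, 0, 0, 1], [0.9, 0.35, 0, 0, 0, 0, 1], [0, 0, 0.2, 0, 0, 0, 1], [0, 0, 0, 0, 0, 0, 1], [0, 0, 0, 0, 0, 0, 1]]
  ]
}}

```text
time: 19.62
tool_pos: [0.5577, 0.2399, 0.1789]
ee_rot: [[0.005, 1.0, 0.0], [1.0, -0.005, -0.0], [-0.0, 0.0, -1.0]]
force: [-0.2, -0.0, -0.8]
opening: 0.0273
```

```bash
python3 - <<'E'
from h import *
import pickle
s=r.sense(); p=np.array(s['tool_pos']); print(s['time'],p,s['ee_rot'].round(3).tolist() if hasattr(s['ee_rot'],'round') else s['ee_rot'])
c=shot('scene','f0.png'); t=shot('top','f1.png'); pickle.dump((c,t),open('f.pkl','wb'))
print(proj(c,[[p[0],p[1],z] for z in (p[2]-.048,p[2]-.016,.106)]).round(1).tolist(), proj(t,[[p[0],p[1],p[2]],[p[0],p[1],.106]]).round(1).tolist())
a=cv2.resize(c['img'][215:345,160:260,::-1],None,fx=4.5,fy=4.5,interpolation=cv2.INTER_CUBIC)
b=cv2.resize(t['img'][180:260,170:250,::-1],None,fx=4.2,fy=4.2,interpolation=cv2.INTER_CUBIC)
im=np.zeros((585,790,3),'u1'); im[:,:450]=a; im[:336,454:790]=b; cv2.imwrite('pics/f.png',im)
E
```

```text
19.625 [0.55767342 0.2399016  0.17885677] [[0.005, 1.0, 0.0], [1.0, -0.005, -0.0], [-0.0, 0.0, -1.0]]
[[211.2, 266.3], [209.2, 249.2], [212.7, 279.2]] [[199.9, 216.2], [207.0, 219.7]]
```

View pics/f.png

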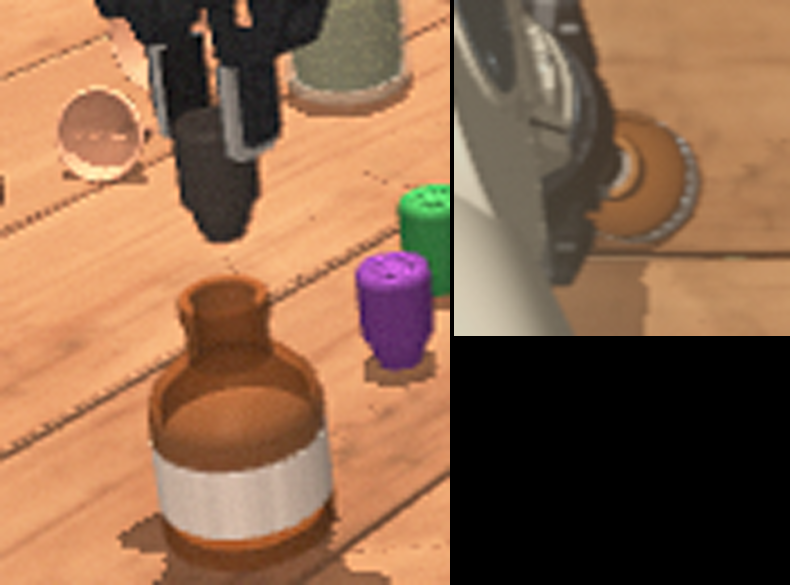

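```bash
python3 - <<'E'
from h import *
import pickle
c,t=pickle.load(open('f.pkl','rb')); p=np.array([.5577,.2399,.1789])
ring=lambda rr,z,rx=None:[[p[0]+(rx or rr)*math.cos(a),p[1]+rr*math.sin(a),z] for a in np.linspace(0,6.283,181)]
bb=lambda c,P:(lambda q:[q.min(0).round(1).tolist(),q.max(0).round(1).tolist()])(proj(c,P))
print('lip scene pred',bb(c,ring(.0175,.106)),'top pred',bb(t,ring(.0175,.106)))
print('bore scene',bb(c,ring(.012,.106)),'top',bb(t,ring(.012,.106)))
z=p[2]-.048
print('foot',bb(c,ring(.0105,z,.0085)),'plugtop',bb(c,ring(.014,z+.016,.011)),'shoulder',bb(c,ring(.01775,z+.016,.0137)))
g=c['img'].astype(int); 
for y in range(252,270): print(y,[int(g[y,x].max()) for x in range(195,223)])
print('bottle R-B')
for y in range(274,292): print(y,[int(g[y,x,2]) for x in range(196,226)])
h=t['img'].astype(int); print('top R')
for y in range(206,236,2): print(y,[int(h[y,x,2]) for x in range(202,226)])
E
```

```text
lip scene pred [[202.3, 274.5], [222.9, 284.1]] top pred [[198.8, 211.6], [215.2, 227.9]]
bore scene [[205.6, 275.9], [219.7, 282.6]] top [[201.4, 214.1], [212.6, 225.3]]
foot [[205.4, 263.7], [216.8, 269.0]] plugtop [[202.5, 254.4], [217.7, 261.3]] shoulder [[200.5, 253.6], [219.6, 262.2]]
252 [244, 244, 247, 242, 94, 53, 56, 62, 65, 59, 62, 65, 65, 63, 63, 62, 56, 52, 55, 51, 49, 54, 165, 253, 245, 236, 235, 235]
253 [244, 243, 245, 243, 146, 54, 63, 62, 65, 62, 63, 65, 65, 61, 61, 55, 55, 55, 60, 49, 51, 32, 138, 249, 240, 238, 241, 244]
254 [244, 245, 245, 242, 136, 49, 63, 57, 65, 61, 61, 66, 64, 63, 64, 58, 59, 48, 52, 52, 48, 36, 139, 248, 244, 245, 245, 243]
255 [244, 244, 244, 241, 141, 46, 59, 61, 60, 61, 62, 63, 62, 61, 61, 60, 60, 62, 57, 52, 49, 40, 112, 229, 247, 242, 238, 236]
256 [242, 244, 244, 244, 197, 42, 55, 60, 57, 65, 60, 65, 63, 57, 63, 60, 61, 55, 54, 49, 47, 40, 109, 229, 240, 237, 240, 245]
257 [243, 243, 242, 248, 247, 41, 56, 62, 65, 59, 67, 63, 62, 62, 60, 61, 53, 57, 55, 55, 44, 39, 107, 222, 241, 242, 244, 244]
258 [243, 243, 245, 249, 245, 40, 60, 63,
[... 4874 characters left out ...]
, 51, 51, 46, 47, 73, 122, 129, 90, 71, 56, 48, 55, 61, 57, 58, 58, 56, 55, 54, 52, 55, 85]
224 [48, 50, 62, 66, 70, 87, 109, 109, 86, 73, 55, 49, 51, 57, 58, 58, 58, 56, 56, 53, 55, 51, 54, 90]
226 [49, 51, 59, 70, 75, 74, 72, 60, 49, 48, 50, 57, 60, 60, 58, 57, 58, 56, 53, 52, 52, 49, 65, 87]
228 [49, 47, 51, 57, 60, 60, 60, 60, 61, 60, 58, 61, 58, 59, 59, 59, 55, 55, 57, 54, 48, 54, 98, 108]
230 [54, 54, 55, 60, 58, 61, 60, 59, 59, 61, 59, 58, 57, 58, 57, 57, 55, 54, 53, 50, 63, 82, 89, 82]
232 [52, 53, 57, 60, 60, 60, 60, 60, 60, 59, 57, 56, 58, 56, 57, 54, 52, 48, 55, 72, 87, 89, 71, 54]
234 [51, 51, 54, 58, 60, 57, 56, 56, 58, 57, 58, 56, 54, 53, 50, 55, 65, 78, 91, 90, 73, 56, 68, 82]
```

```bash
python3 - <<'E'
from h import *
import pickle
t=pickle.load(open('top0.pkl','rb')); g=t['img']
K=8
for nm,(u,v),z,R in (('mouth',(207,220),.106,.0175),('A',(262,275),.048,.01775),('B',(323,266),.048,.01775),('C',(370,278),.048,.01775)):
    cr=g[v-14:v+15,u-14:u+15]; 
    pr=proj(t,[[.5,.1,z],[.5,.1+R,z]]); rp=np.linalg.norm(pr[0]-pr[1])
    for ch in (0,1,2):
        im=cv2.GaussianBlur(cv2.resize(cr[:,:,ch],None,fx=K,fy=K,interpolation=cv2.INTER_CUBIC),(0,0),4)
        h=cv2.HoughCircles(im,cv2.HOUGH_GRADIENT_ALT,1.5,5,param1=60,param2=.3,minRadius=int(rp*K*.6),maxRadius=int(rp*K*1.2))
        if h is None: print(nm,ch,None); continue
        for a in h[0][:4]:
            uv=(a[0]+.5)/K-.5+u-14,(a[1]+.5)/K-.5+v-14; print(nm,ch,np.round(uv,2),'r',round(a[2]/K,2),'exp',round(rp,2),onz(t,uv,z).round(4))
for y in range(209,233): print(y,[int(g[y,x,0]) for x in range(194,222)])
E
```

```text
mouth 0 None
mouth 1 [205.69 219.06] r 7.78 exp 8.2 [0.5591 0.2427 0.106 ]
mouth 1 [205.69 219.06] r 5.89 exp 8.2 [0.5591 0.2427 0.106 ]
mouth 2 None
A 0 [261.81 275.94] r 8.48 exp 7.89 [0.4361 0.1276 0.048 ]
A 1 [261.81 275.75] r 8.56 exp 7.89 [0.4365 0.1276 0.048 ]
A 2 None
B 0 [323.   265.62] r 7.92 exp 7.89 [ 0.4585 -0.01    0.048 ]
B 1 [323.38 265.81] r 6.26 exp 7.89 [ 0.4581 -0.0109  0.048 ]
B 2 [320.75 266.19] r 8.23 exp 7.89 [ 0.4573 -0.0049  0.048 ]
B 2 [323.19 265.62] r 6.36 exp 7.89 [ 0.4585 -0.0104  0.048 ]
C 0 [369.81 278.19] r 8.12 exp 7.89 [ 0.4296 -0.1156  0.048 ]
C 1 [370.56 277.06] r 5.84 exp 7.89 [ 0.4321 -0.1174  0.048 ]
C 1 [369.25 277.06] r 5.9 exp 7.89 [ 0.4321 -0.1144  0.048 ]
C 2 [369.81 277.81] r 6.48 exp 7.89 [ 0.4304 -0.1156  0.048 ]
209 [206, 206, 206, 205, 206, 205, 194, 171, 155, 147, 133, 129, 127, 136, 142, 152, 158, 159, 151, 146, 141, 139, 144, 149, 157, 174, 189, 196]
210 [206, 207, 206, 206, 205, 195, 173, 153, 143, 127, 124, 147, 160, 162, 162, 163, 164, 165, 163, 160, 158, 155, 154, 150, 149, 144, 147, 173]
211 [205, 205, 205, 205, 194, 171, 150
[... 2451 characters left out ...]
 138, 138, 150, 159, 161, 160, 161, 162, 162, 164, 167, 167, 168, 167, 166, 164, 162, 161, 159, 157, 154, 152, 149, 144]
229 [197, 196, 181, 152, 144, 138, 139, 155, 160, 161, 163, 163, 163, 164, 165, 165, 164, 164, 163, 163, 161, 160, 157, 153, 153, 149, 146, 137]
230 [195, 194, 188, 175, 155, 141, 134, 142, 155, 158, 159, 161, 161, 162, 162, 161, 161, 161, 161, 159, 159, 156, 155, 152, 149, 147, 138, 124]
231 [197, 193, 187, 181, 167, 142, 138, 139, 146, 153, 155, 157, 159, 159, 159, 159, 159, 158, 158, 156, 154, 153, 150, 148, 146, 139, 125, 117]
232 [194, 190, 183, 180, 171, 148, 137, 143, 143, 141, 146, 152, 153, 155, 156, 155, 154, 155, 154, 151, 149, 148, 147, 145, 137, 126, 116, 120]
```

Refined top circle: the mouth is at px (205.7,219.1). Allowing for the grasp bias, the tool should move about +1.8 mm in x and +2.4 mm in y (tool y = world x, tool x = world y). I'll correct and come down to just above the lip.

Request:
{"op": "jog_arm", "data": {
  "steps": [
    [[0.06, 0.045, 0.1, 0, 0, 0, 1], [0, 0, 0.1, 0, 0, 0, 1], [0, 0, 0.2, 0, 0, 0, 1], [0, 0, 0.1, 0, 0, 0, 1], [0, 0, 0, 0, 0, 0, 1]]
  ]
}}

```text
time: 20.35
tool_pos: [0.5595, 0.243, 0.1577]
ee_rot: [[0.004, 1.0, -0.001], [1.0, -0.004, -0.0], [-0.0, -0.001, -1.0]]
force: [0.5, -0.2, -1.0]
opening: 0.0271
```

```bash
python3 - <<'E'
from h import *
s=r.sense(); p=np.array(s['tool_pos']); print(s['time'],p.round(4),s['force'])
c=shot('scene','g0.png'); t=shot('top','g1.png')
print(proj(c,[[p[0],p[1],p[2]-.048],[p[0],p[1],.106]]).round(1).tolist())
a=cv2.resize(c['img'][235:305,175:245,::-1],None,fx=8,fy=8,interpolation=cv2.INTER_CUBIC); cv2.imwrite('pics/g.png',a)
E
```

```text
20.35 [0.5595 0.243  0.1577] [ 0.46571382 -0.18647103 -1.01433434]
[[210.4, 277.8], [210.6, 279.7]]
```

View pics/g.png

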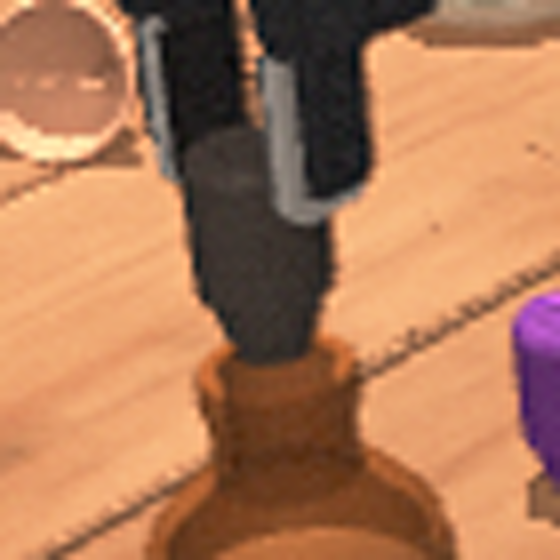

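The foot is about 0.5–1 px left of the lip centre, so it's within about 1–2 mm. I'll make a small correction and go in gently, watching the force.

Request:
{"op": "jog_arm", "data": {
  "steps": [
    [[-0.01, -0.015, 0.05, 0, 0, 0, 1], [0, 0, 0.05, 0, 0, 0, 1], [0, 0, 0.05, 0, 0, 0, 1], [0, 0, 0, 0, 0, 0, 1]]
  ]
}}

```text
time: 20.95
tool_pos: [0.559, 0.2427, 0.1521]
ee_rot: [[0.004, 1.0, -0.0], [1.0, -0.004, -0.0], [-0.0, -0.0, -1.0]]
force: [-0.1, 0.5, -0.2]
opening: 0.0276
```

Request:
{"op": "jog_arm", "data": {
  "steps": [
    [[0, 0, 0.04, 0, 0, 0, 1], [0, 0, 0, 0, 0, 0, 1]]
  ]
}}

```text
time: 21.2
tool_pos: [0.5591, 0.2427, 0.1506]
ee_rot: [[0.004, 1.0, -0.0], [1.0, -0.004, -0.0], [-0.0, -0.0, -1.0]]
force: [-0.2, 0.8, -0.5]
opening: 0.0273
```

Request:
{"op": "jog_arm", "data": {
  "steps": [
    [[0, 0, 0.05, 0, 0, 0, 1], [0, 0, 0.05, 0, 0, 0, 1], [0, 0, 0, 0, 0, 0, 1]]
  ]
}}

```text
time: 21.58
tool_pos: [0.5591, 0.2427, 0.1465]
ee_rot: [[0.004, 1.0, -0.0], [1.0, -0.004, -0.0], [-0.0, -0.0, -1.0]]
force: [0.2, -0.5, -1.0]
opening: 0.0276
```

Request:
{"op": "jog_arm", "data": {
  "steps": [
    [[0, 0, 0.05, 0, 0, 0, 1], [0, 0, 0, 0, 0, 0, 1]]
  ]
}}

```text
time: 21.82
tool_pos: [0.5593, 0.2427, 0.1447]
ee_rot: [[0.004, 1.0, 0.0], [1.0, -0.004, 0.0], [0.0, 0.0, -1.0]]
force: [0.7, -0.2, -0.9]
opening: 0.0272
```

Foot about 9 mm in with no resistance. Continuing.

Request:
{"op": "jog_arm", "data": {
  "steps": [
    [[0, 0, 0.05, 0, 0, 0, 1], [0, 0, 0.05, 0, 0, 0, 1], [0, 0, 0, 0, 0, 0, 1]]
  ]
}}

```text
time: 22.2
tool_pos: [0.5592, 0.2427, 0.1405]
ee_rot: [[0.004, 1.0, -0.0], [1.0, -0.004, -0.0], [-0.0, -0.0, -1.0]]
force: [2.0, -0.2, -0.8]
opening: 0.0272
```

Request:
{"op": "jog_arm", "data": {
  "steps": [
    [[0, 0, 0.04, 0, 0, 0, 1], [0, 0, 0, 0, 0, 0, 1]]
  ]
}}

```text
time: 22.45
tool_pos: [0.5592, 0.2427, 0.139]
ee_rot: [[0.004, 1.0, 0.0], [1.0, -0.004, 0.0], [0.0, 0.0, -1.0]]
force: [2.0, -0.4, -0.3]
opening: 0.0272
```

Request:
{"op": "jog_arm", "data": {
  "steps": [
    [[0, 0, 0.025, 0, 0, 0, 1], [0, 0, 0, 0, 0, 0, 1]]
  ]
}}

```text
time: 22.7
tool_pos: [0.5593, 0.2427, 0.1382]
ee_rot: [[0.004, 1.0, 0.0], [1.0, -0.004, 0.0], [0.0, 0.0, -1.0]]
force: [2.5, -0.2, 1.2]
opening: 0.0271
```

Request:
{"op": "jog_arm", "data": {
  "steps": [
    [[0, 0.02, 0.02, 0, 0, 0, 1], [0, 0, 0, 0, 0, 0, 1]]
  ]
}}

```text
time: 22.95
tool_pos: [0.5598, 0.2427, 0.1379]
ee_rot: [[0.004, 1.0, 0.0], [1.0, -0.004, 0.0], [0.0, 0.0, -1.0]]
force: [-0.9, -0.3, 7.0]
opening: 0.027
```

Request:
{"op": "jog_arm", "data": {
  "steps": [
    [[0, 0, 0.015, 0, 0, 0, 1], [0, 0, 0, 0, 0, 0, 1]]
  ]
}}

```text
time: 23.2
tool_pos: [0.5599, 0.2427, 0.1379]
ee_rot: [[0.004, 1.0, 0.001], [1.0, -0.004, 0.0], [0.0, 0.001, -1.0]]
force: [-1.9, -0.5, 11.6]
opening: 0.0274
```

Firm stop at 11.6 N with the TCP at .138, where home was expected. Releasing.

Request:
{"op": "jog_arm", "data": {
  "steps": [
    [[0, 0, 0, 0, 0, 0, 0.3], [0, 0, 0, 0, 0, 0, 0.3], [0, 0, 0, 0, 0, 0, 0.3], [0, 0, -0.5, 0, 0, 0, 0.3], [0, 0, -0.9, 0, 0, 0, 0.3]]
  ]
}}

```text
time: 23.82
tool_pos: [0.5592, 0.2425, 0.1918]
ee_rot: [[0.004, 1.0, -0.003], [1.0, -0.004, -0.001], [-0.001, -0.003, -1.0]]
force: [-0.0, 1.0, 0.6]
opening: 0.0598
```

Request:
{"op": "jog_arm", "data": {
  "steps": [
    [[-0.9, -0.5, -0.9, 0, 0, 0, 0.3], [-0.9, -0.9, -0.3, 0, 0, 0, 0.3], [-0.9, -0.9, 0, 0, 0, 0, 0.3], [-0.9, -0.9, 0, 0, 0, 0, 0.3], [-0.9, -0.9, 0, 0, 0, 0, 0.3]]
  ]
}}

```text
time: 24.45
tool_pos: [0.3938, 0.0625, 0.2406]
ee_rot: [[0.004, 1.0, 0.0], [1.0, -0.004, -0.0], [-0.0, 0.0, -1.0]]
force: [0.1, -1.0, 0.4]
opening: 0.0601
```

Request:
{"op": "jog_arm", "data": {
  "steps": [
    [[-0.9, 0, 0, 0, 0, 0, 0.3], [-0.9, 0, 0, 0, 0, 0, 0.3], [0, 0, 0, 0, 0, 0, 0.3]]
  ]
}}

```text
time: 24.82
tool_pos: [0.3948, -0.0103, 0.2407]
ee_rot: [[0.007, 1.0, 0.0], [1.0, -0.007, -0.0], [-0.0, 0.0, -1.0]]
force: [-0.5, 0.4, -0.4]
opening: 0.0596
```

```bash
python3 - <<'E'
from h import *
import pickle
print(r.sense()['time'])
c=shot('scene','i0.png'); t=shot('top','i1.png')
a=cv2.resize(c['img'][235:345,165:255,::-1],None,fx=4.5,fy=4.5,interpolation=cv2.INTER_CUBIC)
b=cv2.resize(t['img'][165:305,160:460,::-1],None,fx=2.6,fy=2.6)[:,:]
im=np.zeros((600,800,3),'u1'); k=cv2.resize(a,(290,354)); im[:b.shape[0],:b.shape[1]]=b
a2=cv2.resize(c['img'][245:300,185:245,::-1],(254,233),interpolation=cv2.INTER_CUBIC); im[366:599,:254]=a2
a3=cv2.resize(c['img'][215:345,180:445,::-1],(475,233),interpolation=cv2.INTER_CUBIC); im[366:599,260:735]=a3
cv2.imwrite('pics/i.png',im)
m=[.5595,.2427]; print(proj(c,[m+[z] for z in(.138,.122,.106)]).round(1).tolist())
E
```

```text
24.825
[[208.8, 262.9], [209.8, 271.3], [210.7, 279.6]]
```

View pics/i.png

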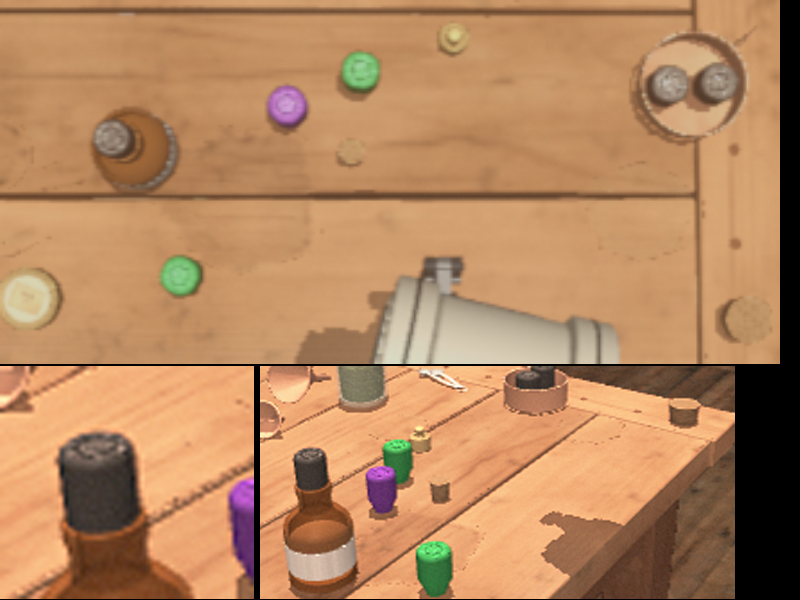

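```bash
python3 - <<'E'
from h import *
c=r.camera('scene'); g=c['img'].astype(int)
x=209
for x in (205,207,209,211): print(x,[(y,tuple(g[y,x])) for y in list(range(258,263))+list(range(279,288))] if x==209 else [int(g[y,x,0]) for y in range(258,289)])
ring=lambda rr,z:proj(c,[[.5595+rr*math.cos(a),.2427+rr*math.sin(a),z] for a in np.linspace(0,6.283,181)])
for z,zz in((.138,.106),(.1405,.1085),(.144,.112)): print(z,'top row',ring(.01775,z)[:,1].min().round(1),'shoulder near row',ring(.01775,zz)[:,1].max().round(1))
print('lip near',ring(.0175,.106)[:,1].max().round(1),'far',ring(.0175,.106)[:,1].min().round(1))
for y in (266,270,274,278): 
    d=np.where(g[y,190:230].max(1)<110)[0]+190; print(y,d.min(),d.max())
E
```

```text
205 [247, 251, 250, 111, 69, 126, 129, 137, 93, 112, 101, 80, 61, 66, 71, 66, 67, 63, 64, 65, 62, 64, 66, 68, 62, 65, 98, 157, 115, 106, 104]
207 [249, 249, 192, 102, 123, 137, 117, 135, 132, 118, 99, 75, 62, 67, 65, 64, 66, 69, 65, 63, 62, 65, 63, 65, 67, 60, 99, 165, 113, 107, 108]
209 [(258, (np.int64(243), np.int64(174), np.int64(120))), (259, (np.int64(251), np.int64(186), np.int64(131))), (260, (np.int64(199), np.int64(143), np.int64(111))), (261, (np.int64(117), np.int64(103), np.int64(94))), (262, (np.int64(118), np.int64(100), np.int64(89))), (279, (np.int64(63), np.int64(54), np.int64(47))), (280, (np.int64(65), np.int64(57), np.int64(53))), (281, (np.int64(62), np.int64(54), np.int64(48))), (282, (np.int64(62), np.int64(55), np.int64(50))), (283, (np.int64(62), np.int64(52), np.int64(46))), (284, (np.int64(107), np.int64(72), np.int64(50))), (285, (np.int64(161), np.int64(91), np.int64(50))), (286, (np.int64(109), np.int64(61), np.int64(33))), (287, (np.int64(109), np.int64(57), np.int64(31)))]
211 [248, 252, 233, 108, 96, 137, 81, 118, 135, 87, 72, 61, 61, 59, 63, 63, 61, 64, 59, 61, 60, 61, 57, 62, 59, 63, 129, 130, 104, 108, 104]
0.138 top row 258.3 shoulder near row 284.6
0.1405 top row 257.0 shoulder near row 283.3
0.144 top row 255.2 shoulder near row 281.5
lip near 284.5 far 274.8
266 199 216
270 199 216
274 200 216
278 200 217
```

The head's top edge is at row 260.3 and its foot edge at 284.0, right on the lip highlight. The home prediction with the bottle's +1.3 px bias is 259.6 / 285.9, and 2.5 mm proud would put the top near 258.3. So it's home and upright. Handing in.

```bash
python3 -c "
from h import *
print(r.sign_off())"
```

```text
the job is handed in; nothing more can be done
None
```

I squeezed all three stoppers at 20 N. The middle one (B) gave about 6 mm and is the springy one. A and C each gave about 2.2 mm and went into the copper measure. I then pressed B home in the brown bottle and handed in at about 25 s on the robot's clock; the sign-off gives no verdict.

**Last checks**
- **Seating:** B came to a firm stop at 11.6 N, with the tool at 0.138 m, the height expected for home. In the last scene picture its shoulder meets the lip with no visible gap, and it stands upright.
- **Measure:** the last pictures show both hard stoppers side by side in the upright measure.
- **Rest of the scene:** the bottle and all the bystanders looked in place by eye (I did not re-measure them), and the arm was clear of everything.

**Checks that disagreed**
- **Hard stoppers:** the 2.2 mm is slightly above the stated 2 mm limit, so I called A and C hard by comparison with B.
- **Mouth position:** the top and scene cameras differed by about 2 mm on the mouth centre. I took a middle value and nudged it by feel. The plug met no resistance along the bore until the shoulder landed.
- **Seating rows:** the stopper's image rows fit home only to within 1–2 px (very roughly 1–4 mm), so the firm stop is the stronger evidence for seating.

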